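# Raise the screen press's flap with its lever

### The job

On the phone-repair bench, open the screen press with its lever: push the upright tab of the safety prop towards the lever until the prop is fully out from under it, then press the round pad at the lever's long end down to the rubber stop so that the short end lifts the heavy flap. Finish while still holding the lever down with the fingertips, the flap raised and still. Do not touch the flap, do not lift the lever out of its notches, and leave the other things on the bench where they are.

Things in the scene. Friction and masses are not known exactly. Their poses are not given: they have to be found in the camera images.
- press: grey phone-screen press, 440 mm long, fixed to the bench. Origin on the bench below the lever's pin; x runs from the pin to the flap's hinge (the lever's long arm points along -x), y left of it, z up. Base strip 70 wide, top 10 mm up, under the long arm; prop rail 30 wide, top 12 mm up, at x=-100 from y=-100 to 180; grey bed with a phone in it at x=80 to 218, 180 wide
- flap: heavy steel flap, 1.8 to 3 kg, plate 122 x 160 x 18 mm on the bed, hinged at its far edge (origin on the hinge axis: x=205, z=64 mm of the press); a tongue 40 wide sticks out 28 mm towards the lever. It opens tongue upwards, about 0.25 rad with the lever on its stop, and falls back by its weight
- flap_lip (a point): middle of the free edge of the flap's tongue; 60 mm above the bench when shut, about 38 mm higher when the lever lies on its stop
- lever: loose aluminium bar lever, 20 wide, 10 thick, long arm 175, short arm 76 mm. Origin on its cross pin (8 mm thick), which lies in open-topped notches. The short arm's raised round tip, 70 mm from the pin, is under the flap's tongue. At rest the long arm rises outwards at 0.25 rad and the body's axes are parallel to the press's; pressed to the stop it turns 0.49 rad, long end down
- lever_pad (a point): centre of the top of the round press pad (40 across, 6 mm thick) on the long arm's end: at rest 157 mm from the pin along the press's -x, 109 mm above the bench, its face parallel to the bar; on the stop 163 mm from the pin and 29 mm above the bench. It moves on an arc about the pin. About 3 to 7 N on it holds the flap up
- stop (a point): top centre of the black rubber stop (20 x 30 mm) on the base strip that the long arm comes down on, 16 mm above the bench, at x=-150 mm, y=0 of the press
- prop (a joint): travel in m of the dark steel safety prop along the press's -y, 0 to 0.060 (end stop); starts at 0 to 0.010 and stays where left; about 2 N moves it. Its column (22 along x, 36 along y, top 74 mm above the bench) stands at x=-100, y=0 of the press at travel 0, under the long arm, and blocks it; from 0.032 on it is clear of the lever
- prop_tab (a point): on the outer (+y) face of the prop's upright push tab (40 wide along the press's x, 8 thick, 12 to 72 mm above the bench), mid-width, 57 mm above the bench; at x=-100, y=135 mm of the press at travel 0. A flat foot joins tab and column. Pushing the tab along -y slides the column through under the lever and out on its far side
- tin: bystander: flat round brass flux tin, 56 across, 18 high (mm), origin on its underside
- spool: bystander: green-flanged wire spool standing on end, 56 across, 34 high (mm), origin on its underside
- phone: bystander: opened phone frame lying flat, 72 x 150 x 8 (mm), origin on its underside
- battery: bystander: flat black battery, 75 x 45 x 5 (mm), origin on its underside
- jar: bystander: small closed jar, 40 across, 45 high (mm), origin on its underside
- screwdriver: bystander: small yellow screwdriver lying down, 140 long (mm)
- tweezers: bystander: steel tweezers lying flat, 130 long (mm), origin on its underside
- pivot_seat (a point): point on the press midway between the two notches, on the axis of the seated lever pin, 58 mm above the bench

How it is judged:
By the outcome, as a careful person would: the job done as asked, in the order asked, and still so for the second after the job is handed in, while the arm keeps its last pose, push and grip.
It also fails if it takes over 40 s, if anything falls off the work surface, if the arm or the gripper's body presses on something with over 40 N, if the wrist force passes 120 N, or if a joint passes its speed limit or range.

### The arm

A 6-joint arm with a two-finger parallel gripper is mounted at the origin on the work surface. World frame = base frame: x ahead of the robot, y to its left, z up, the work surface at z = 0. Lengths are in m, angles in rad, forces in N, time in s.
With the tool pointing down it reaches from about 0.35 to 0.925 m from the base axis. Payload 6.4 kg.
Tool frame: the origin (TCP) lies midway between the tips of the shut fingers; the grasp point (between the pads) lies 19 mm behind it; z points along the fingers, y is the direction in which the jaws open and shut (so a half turn about z gives the same grasp; the last joint's range is limited). The gripper opens to 85 mm and grips with 20 to 120 N. Pads are 22 mm wide; open, the fingers measure 114 mm over their backs; the gripper's body (76 mm by 85 mm) begins 54 mm behind the grasp point. The pads swing forward as they close: fully open they stand 13 mm farther back than shut.
Start: joints at [1.118, 0.245, 1.558, -0, 1.339, -0.174], TCP at [0.179, 0.625, 0.231] pointing down, gripper open.
Joint ranges: [-3.13, 3.13], [-1.02, 2.26], [0.13, 2.54], [-0.95, 4.09], [0.21, 2.88], [-2.74, 2.74]. Speed limits (rad/s): [2.57, 2.57, 3.14, 3.14, 3.14, 3.14].

### API

Orientations are given as a rotation vector (axis times angle).
In Python, from bench import * gives the robot as it stands. The module is installed in compiled form; this text tells all that it offers.
- The arm moves only by the tool carry_out, never from a script. Its argument "deltas" is a list of rows, each an object with "dr": the turn, a rotation vector about the tool's x, y, z in rad, a list of three; "offset": the shift along the tool's x, y, z in mm, a list of three; "jaw": the gripper command: -1 is shut, 1 is fully open, values between are in proportion. In form: [{"dr": [rx, ry, rz], "offset": [x, y, z], "jaw": jaw}, ...]. A call has 1 to 8 rows; each row shifts and turns the commanded pose from where the row before left it, along the tool's axes as they then stand; what a row does not reach is not made up. A row lasts 1/8 s, in which the tool goes at most 62.5 mm and 10.7 degrees, less where a joint would pass 70% of its speed; a pose out of reach is approached as far as the arm can. A call with a gripper value outside its range is refused whole. The fingers move at their own pace and stop on an object; the grip force is fixed at half the most. Time passes only in rows, so rows that do not move let the fingers close. It gives the time, the measured TCP pose, the force and the opening at its end, in the units of the state.
- observe(): the state, without advancing time (a new reading comes with each control period).
- camera(name): name is "scene" or "top" or "wrist"; returns a dict with "image" (384x512x3 uint8, blue, green, red), "depth" (384x512 float32, m along the optical axis (not along the pixel's ray), 0 where there is no reading), "fx", "fy", "cx", "cy" (pixels), "eye" and "attitude" of the camera in the world. Camera axes: x right, y up, looking along -z (the intrinsics and any distortion apply to the point x, -y, -z); pixel columns grow to the right and rows downward; lengths in m; the calibration is good to about 2 mm. A picture is of the moment at which its call begins.
- close_job(): hands the job in, once; it reports no verdict.
The state is a dict: "time": time; "joint_positions": joint angles; "joint_vel": joint speeds; "effort": joint torques, N m; "tool_pos": TCP position; "ee_rot": TCP orientation; "force": force on the tool from outside, world axes, zero at the start; "ft_torque": the same for the moment, N m; "gripper_width": finger opening in m.
Only numpy, scipy, OpenCV 4.12 (cv2) and the standard library are available. Lean on these libraries where they do the work, as an engineer would, in place of code of your own. Each camera call takes 0.05 s, during which the arm holds its last target.

## Working session

There is one attempt and no reset: what is moved stays moved. The work goes in short steps, Python scripts to look and compute and a tool call to move; the robot and the scene stay as the last step left them, time stands still between calls to the robot, and variables do not carry over. Pictures are saved under pics/ and viewed, and the job is handed in when it is done.

Besides the shell and the picture viewer there is one more tool, called after ">>>" as a command line: name --argument value ..., lists and objects as JSON in quotes. carry_out: Moves the arm, as the interface text tells. Its arguments: {"type":"object","properties":{"deltas":{"type":"array"}},"required":["deltas"]}

```bash
mkdir -p pics
cat > h.py <<'E'
from bench import *
import numpy as np, cv2
from scipy.spatial.transform import Rotation as R
E
python3 - <<'E'
from h import *
s=observe();print({k:np.round(v,4) for k,v in s.items()})
for n in("top","scene"):
    c=camera(n);cv2.imwrite(f"pics/{n}0.png",c["image"]);np.savez(f"{n}0.npz",**c)
    print(n,{k:c[k] for k in("fx","fy","cx","cy","eye","attitude")},[k for k in c])
E
```

```text
{'time': np.float64(0.0), 'joint_positions': array([ 1.1179,  0.2458,  1.559 ,  0.    ,  1.3386, -0.1741]), 'joint_vel': array([-0.0002, -0.0001,  0.0015, -0.0009,  0.0011,  0.0001]), 'effort': array([ 2.00000e-04, -4.29505e+01, -3.26134e+01, -1.00000e-04,
        5.30000e-03,  0.00000e+00]), 'tool_pos': array([0.1786, 0.6244, 0.2302]), 'ee_rot': array([-4.3640e-01, -3.1106e+00,  2.7000e-03]), 'force': array([-0.2053,  0.0765, -0.1007]), 'ft_torque': array([-0.0079,  0.0012,  0.0249]), 'gripper_width': np.float64(0.085)}
top {'fx': 421.37538353464066, 'fy': 421.37538353464066, 'cx': 260.6586475119599, 'cy': 190.55130639009005, 'eye': array([ 0.37641623, -0.038097  ,  1.06471025]), 'attitude': array([ 0.17950841, -0.18457934, -1.55392437])} ['image', 'depth', 'fx', 'fy', 'cx', 'cy', 'eye', 'attitude']
scene {'fx': 364.48899369603834, 'fy': 364.48899369603834, 'cx': 257.0150292675974, 'cy': 199.45979884131816, 'eye': array([1.08329524, 0.13466191, 0.59851474]), 'attitude': array([0.53071465, 0.7443113 , 1.78459035])} ['image', 'depth', 'fx', 'fy', 'cx', 'cy', 'eye', 'attitude']
```

View pics/top0.png

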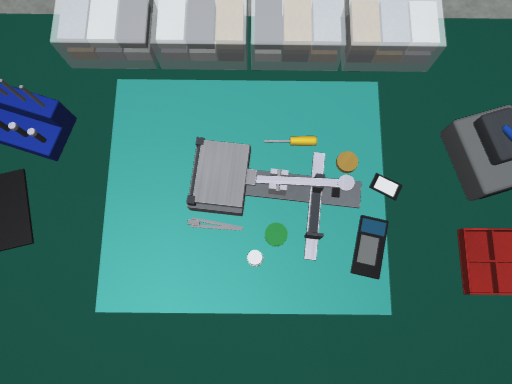

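View pics/scene0.png

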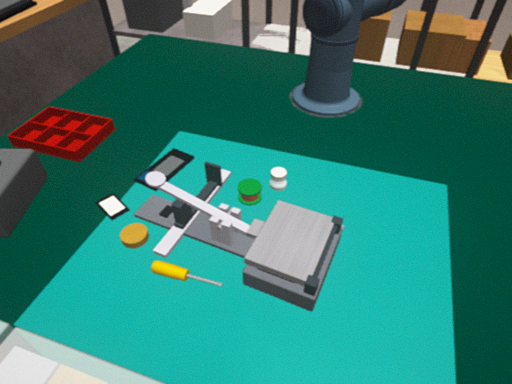

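```bash
cat >> h.py <<'E'
def proj(c,P):
    P=np.atleast_2d(P);q=(P-c["eye"])@R.from_rotvec(c["attitude"]).as_matrix()
    return np.c_[c["cx"]+c["fx"]*q[:,0]/-q[:,2], c["cy"]-c["fy"]*q[:,1]/-q[:,2]]
def unp(c,u,v,d=None,z=None):
    M=R.from_rotvec(c["attitude"]).as_matrix()
    r=M@np.array([(u-c["cx"])/c["fx"],-(v-c["cy"])/c["fy"],-1.])
    if z is not None: d=(z-c["eye"][2])/r[2]
    elif d is None: d=float(c["depth"][int(round(v)),int(round(u))])
    return c["eye"]+r*d
E
python3 - <<'E'
from h import *
c=dict(np.load("top0.npz"))
im=c["image"][120:280,180:400];cv2.imwrite("pics/topcrop.png",cv2.resize(im,None,fx=3.6,fy=3.6,interpolation=cv2.INTER_CUBIC))
c=dict(np.load("scene0.npz"))
im=c["image"][130:310,90:350];cv2.imwrite("pics/scenecrop.png",cv2.resize(im,None,fx=3,fy=3,interpolation=cv2.INTER_CUBIC))
E
```

```text
(no output)
```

View pics/topcrop.png

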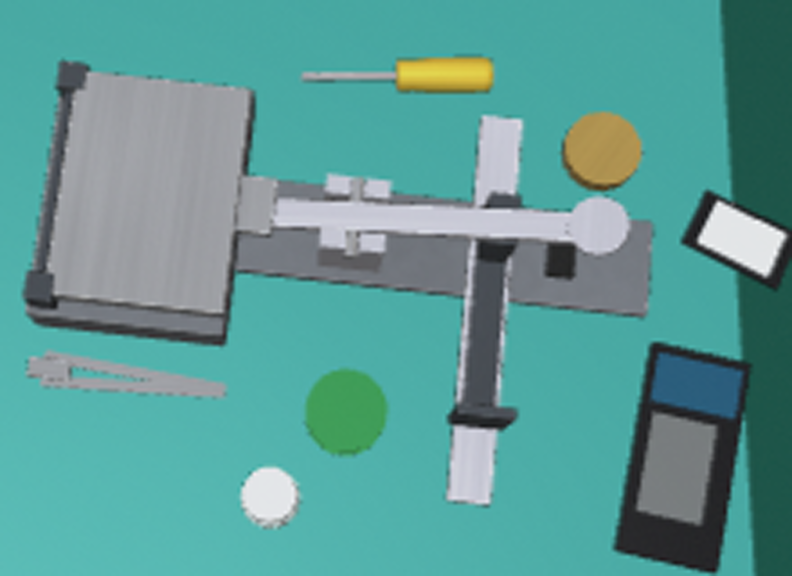

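View pics/scenecrop.png

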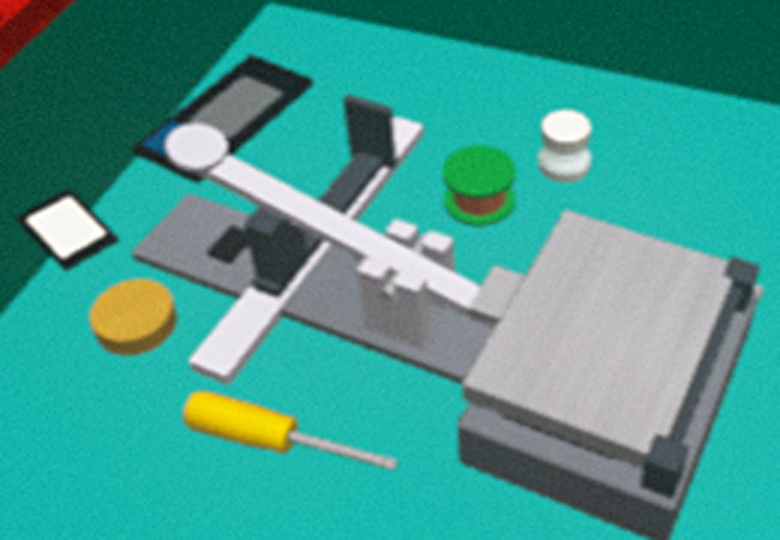

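```bash
cat > fit.py <<'E'
from h import *
from scipy.optimize import least_squares
T=dict(np.load("top0.npz"));S=dict(np.load("scene0.npz"))
mm=lambda *a:np.array(a)/1000
t=lambda u,v:np.array([180+u/3.6-.36,120+v/3.6-.36]); s=lambda u,v:np.array([90+u/3-.33,130+v/3-.33])
obs=[(T,mm(-157,0,109),t(599,226)),(T,mm(-85,-100,12),t(483,117)),(T,mm(-115,-100,12),t(522,120)),
(T,mm(-85,180,12),t(447,501)),(T,mm(-115,180,12),t(490,504)),
(S,mm(-157,0,109),s(196,147)),(S,mm(-85,-100,12),s(222,381)),(S,mm(-115,-100,12),s(190,361)),(S,mm(-115,180,12),s(393,116)),(S,mm(-85,180,12),s(423,127))]
def W(p,P):return np.array([p[0],p[1],0])+R.from_euler('z',p[2]).apply(P)
f=lambda p:np.concatenate([proj(c,W(p,P))[0]-o for c,P,o in obs])
p0=unp(T,180+355/3.6,120+215/3.6,z=.06)
a=unp(T,*t(599,226),z=.109);d=p0-a
r=least_squares(f,[p0[0],p0[1],np.arctan2(d[1],d[0])],loss='soft_l1')
p=r.x;print("press",p,"\nres",np.round(r.fun.reshape(-1,2),1))
np.save("p.npy",p)
for n,P in dict(pad=mm(-157,0,109),padstop=mm(-163,0,29),pin=mm(0,0,58),tab0=mm(-100,135,57),lip=mm(55,0,60),tabtop0=mm(-100,131,72)).items():
    w=W(p,P);print(n,np.round(w,4),proj(T,w)[0].round(1),proj(S,w)[0].round(1))
# tab top in crop (485,415 ) 
for u,v in[(455,408),(516,410)]:
    w=unp(T,*t(u,v),z=.072);print("tabtop press", R.from_euler('z',-p[2]).apply(w-[p[0],p[1],0]))
q=t(483,414);print(unp(T,*q),unp(T,*t(599,226)))
# bystanders
for n,u,v,z in[("tin",602,150,.018),("spool",345,411,.034),("jar",270,496,.045),("batt",738,240,.005),("phone",683,456,.008),("phone_nearcorner",655,345,.008)]:
    w=unp(T,*t(u,v),z=z);print(n,w.round(3),R.from_euler('z',-p[2]).apply(w-[p[0],p[1],0]).round(3))
E
python3 fit.py
```

```text
press [ 0.64166727 -0.08348454  1.46228646] 
res [[-0.2 -0.3]
 [-0.1 -0.6]
 [ 0.5 -0.1]
 [-0.1 -0.3]
 [ 0.1  0.3]
 [ 0.3 -0.5]
 [ 1.  -1.1]
 [-0.8  0.4]
 [-0.4  0.3]
 [ 0.2 -0.1]]
pad [ 0.6247 -0.2396  0.109 ] [345.8 182.1] [155.3 178.2]
padstop [ 0.624  -0.2455  0.029 ] [341.8 190.3] [160.4 204.9]
pin [ 0.6417 -0.0835  0.058 ] [278.2 180. ] [225.1 219.3]
tab0 [ 0.4966 -0.1683  0.057 ] [313.7 239.1] [215.  166.8]
lip [ 0.6476 -0.0288  0.06  ] [256.1 177.2] [250.  227.4]
tabtop0 [ 0.5006 -0.1687  0.072 ] [314.6 236.6] [213.6 162.7]
tabtop press [-0.07900303  0.12477915  0.072     ]
tabtop press [-0.11894522  0.12137997  0.072     ]
[ 0.50569969 -0.16725513  0.06878587] [ 0.62409865 -0.24022163  0.10832523]
tin [ 0.704 -0.264  0.018] [-0.172 -0.082  0.018]
spool [ 0.511 -0.078  0.034] [-0.008  0.13   0.034]
jar [ 0.453 -0.027  0.045] [0.035 0.194 0.045]
batt [ 0.641 -0.362  0.005] [-0.277 -0.03   0.005]
phone [ 0.486 -0.314  0.008] [-0.246  0.13   0.008]
phone_nearcorner [ 0.564 -0.298  0.008] [-0.221  0.054  0.008]
```

```bash
cat >> h.py <<'E'
def goto(goal_press_xyz_mm=None,world=None,yaw_axis=None):
    """print the tool-frame offset & turn to reach a vertical tool pose; tool x along +-press x"""
    s=observe();p=np.load("p.npy");Rc=R.from_rotvec(s["ee_rot"])
    g=np.array([p[0],p[1],0])+R.from_euler('z',p[2]).apply(np.array(goal_press_xyz_mm)/1000)
    off=Rc.inv().apply(g-s["tool_pos"])*1000
    best=None
    for k in(0,np.pi):
        a=p[2]+k;X=np.array([np.cos(a),np.sin(a),0]);Z=np.array([0,0,-1.]);G=R.from_matrix(np.c_[X,np.cross(Z,X),Z])
        dr=(Rc.inv()*G).as_rotvec()
        if best is None or np.linalg.norm(dr)<np.linalg.norm(best):best=dr
    print("offset",off.round(1),"dr",best.round(3),"t",s["time"],"goal",g.round(4))
E
python3 - <<'E'
from h import *
print(R.from_rotvec(observe()["ee_rot"]).as_matrix().round(3))
goto([-100,170,180])
goto([-100,170,45])
E
```

```text
[[-0.961  0.275 -0.001]
 [ 0.275  0.961 -0.002]
 [ 0.    -0.002 -1.   ]]
offset [-489.4 -680.5   51.3] dr [-2.000e-03  1.000e-03  1.401e+00] t 0.1 goal [ 0.4618 -0.1645  0.18  ]
offset [-489.4 -680.2  186.3] dr [-2.000e-03  1.000e-03  1.401e+00] t 0.1 goal [ 0.4618 -0.1645  0.045 ]
```

>>> carry_out --deltas '[{"dr": [0,0,0],"offset": [-30,-42,0],"jaw": -1},{"dr": [0,0,0],"offset": [-30,-42,0],"jaw": -1},{"dr": [0,0,0],"offset": [-30,-42,0],"jaw": -1},{"dr": [0,0,0],"offset": [-30,-42,0],"jaw": -1},{"dr": [0,0,0],"offset": [-30,-42,0],"jaw": -1},{"dr": [0,0,0],"offset": [-30,-42,0],"jaw": -1},{"dr": [0,0,0],"offset": [-30,-42,0],"jaw": -1},{"dr": [0,0,0],"offset": [-30,-42,0],"jaw": -1}]'

```text
time: 1.1
tool_pos: [0.3172, 0.2343, 0.231]
ee_rot: [0.436, 3.111, -0.0]
force: [1.1, -0.5, -0.3]
gripper_width: -0.0
```

>>> carry_out --deltas '[{"dr": [0,0,0],"offset": [-30,-42,0],"jaw": -1},{"dr": [0,0,0],"offset": [-30,-42,0],"jaw": -1},{"dr": [0,0,0],"offset": [-30,-42,0],"jaw": -1},{"dr": [0,0,0],"offset": [-30,-42,0],"jaw": -1},{"dr": [0,0,0],"offset": [-30,-42,0],"jaw": -1},{"dr": [0,0,0],"offset": [-30,-42,0],"jaw": -1},{"dr": [0,0,0],"offset": [-30,-42,0],"jaw": -1},{"dr": [0,0,0],"offset": [-9,-8,0],"jaw": -1}]'

```text
time: 2.1
tool_pos: [0.4448, -0.117, 0.231]
ee_rot: [-0.442, -3.109, -0.0]
force: [-0.5, 0.2, 0.2]
gripper_width: -0.0002
```

>>> carry_out --deltas '[{"dr": [0,0,0.175],"offset": [0,0,0],"jaw": -1},{"dr": [0,0,0.175],"offset": [0,0,0],"jaw": -1},{"dr": [0,0,0.175],"offset": [0,0,0],"jaw": -1},{"dr": [0,0,0.175],"offset": [0,0,0],"jaw": -1},{"dr": [0,0,0.175],"offset": [0,0,0],"jaw": -1},{"dr": [0,0,0.175],"offset": [0,0,0],"jaw": -1},{"dr": [0,0,0.175],"offset": [0,0,0],"jaw": -1},{"dr": [0,0,0.175],"offset": [0,0,0],"jaw": -1}]'

```text
time: 3.1
tool_pos: [0.4442, -0.1136, 0.2309]
ee_rot: [-2.342, -2.092, 0.0]
force: [0.8, 0.4, 0.9]
gripper_width: -0.0003
```

Run:
```python
from h import *
goto([-100,170,45]);s=observe();print(s["joint_positions"].round(3),s["tool_pos"].round(4),s["gripper_width"])
c=camera("scene");cv2.imwrite("pics/s1.png",cv2.resize(c["image"],None,fx=1.5,fy=1.5));np.savez("s1.npz",**c)
c=camera("wrist");cv2.imwrite("pics/w1.png",c["image"])
```

```text
offset [-48.7  23.3 185.9] dr [-0.001 -0.001 -0.004] t 3.1 goal [ 0.4618 -0.1645  0.045 ]
[-0.499 -0.223  2.03   0.     1.335 -0.386] [ 0.4442 -0.1136  0.2309] -0.0003305740633378888
```

>>> carry_out --deltas '[{"dr": [0,0,0],"offset": [-25,6,0],"jaw": -1},{"dr": [0,0,0],"offset": [-24,6,26],"jaw": -1},{"dr": [0,0,0],"offset": [0,0,40],"jaw": -1},{"dr": [0,0,0],"offset": [0,0,40],"jaw": -1},{"dr": [0,0,0],"offset": [0,0,40],"jaw": -1},{"dr": [0,0,0],"offset": [0,0,40],"jaw": -1},{"dr": [0,0,0],"offset": [0,0,0],"jaw": -1}]'

```text
time: 4.08
tool_pos: [0.4487, -0.1626, 0.0424]
ee_rot: [-2.329, -2.096, 0.003]
force: [-0.8, 0.7, -0.4]
gripper_width: -0.0001
```

Run:
```python
from h import *
goto([-100,140,45]);goto([-100,85,45])
c=camera("scene");cv2.imwrite("pics/s2.png",cv2.resize(c["image"][80:320,40:360],None,fx=2.4,fy=2.4,interpolation=cv2.INTER_CUBIC));np.savez("s2.npz",**c)
c=camera("top");cv2.imwrite("pics/t2.png",cv2.resize(c["image"][120:280,180:400],None,fx=3.6,fy=3.6,interpolation=cv2.INTER_CUBIC))
```

```text
offset [-0.6 43.3 -2.9] dr [-0.007 -0.004  0.003] t 4.075 goal [ 0.4917 -0.1677  0.045 ]
offset [-0.7 98.3 -3.3] dr [-0.007 -0.004  0.003] t 4.075 goal [ 0.5463 -0.1737  0.045 ]
```

View pics/s2.png

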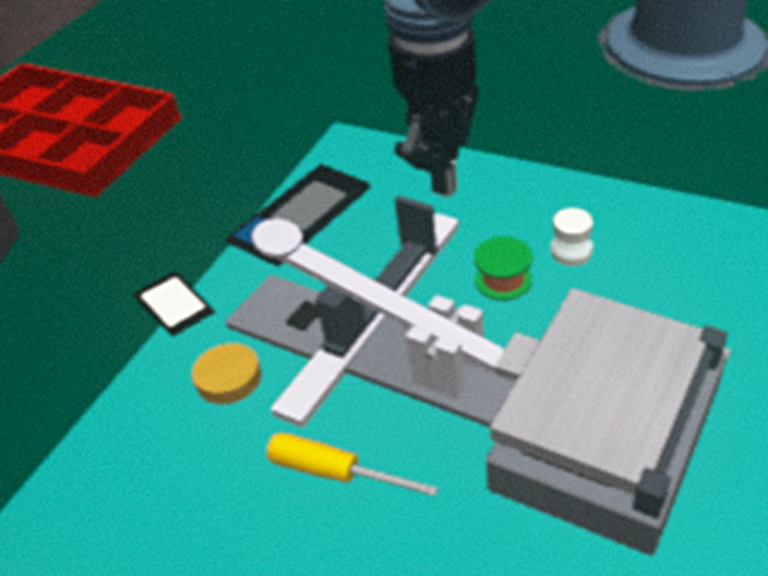

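View pics/t2.png

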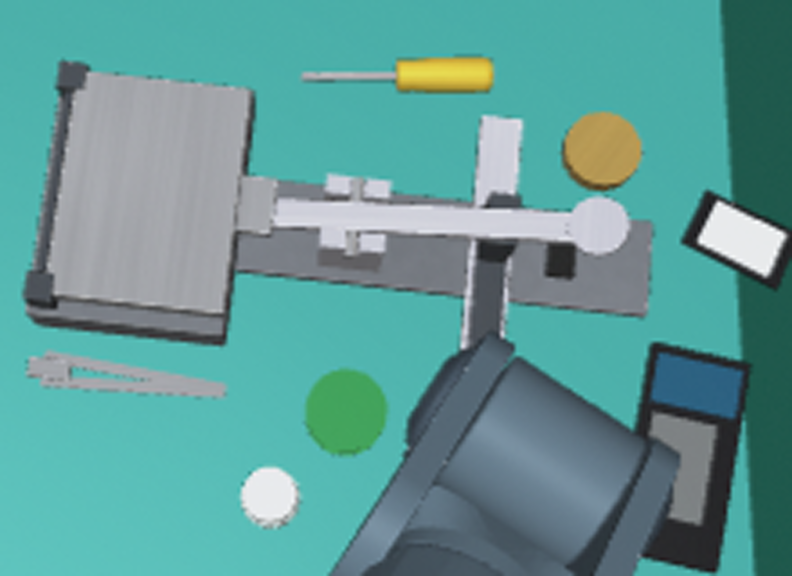

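>>> carry_out --deltas '[{"dr": [0,0,0],"offset": [0,15,-1],"jaw": -1},{"dr": [0,0,0],"offset": [0,15,-1],"jaw": -1},{"dr": [0,0,0],"offset": [0,10,0],"jaw": -1},{"dr": [0,0,0],"offset": [0,6,0],"jaw": -1},{"dr": [0,0,0],"offset": [0,6,0],"jaw": -1},{"dr": [0,0,0],"offset": [0,6,0],"jaw": -1}]'

```text
time: 4.92
tool_pos: [0.5089, -0.1709, 0.0471]
ee_rot: [-2.338, -2.098, 0.0]
force: [-2.3, 0.7, 1.9]
gripper_width: -0.0001
```

>>> carry_out --deltas '[{"dr": [0,0,0],"offset": [0,6,0],"jaw": -1},{"dr": [0,0,0],"offset": [0,6,0],"jaw": -1},{"dr": [0,0,0],"offset": [0,6,0],"jaw": -1}]'

```text
time: 5.3
tool_pos: [0.527, -0.1728, 0.0471]
ee_rot: [-2.338, -2.098, 0.0]
force: [-3.6, 1.6, 1.3]
gripper_width: -0.0001
```

Run:
```python
from h import *
goto([-100,98,45])
c=camera("scene");cv2.imwrite("pics/s3.png",cv2.resize(c["image"][130:310,90:350],None,fx=3,fy=3,interpolation=cv2.INTER_CUBIC));np.savez("s3.npz",**c)
```

```text
offset [1.2 6.3 2.1] dr [-0.    -0.     0.001] t 5.3 goal [ 0.5334 -0.1723  0.045 ]
```

View pics/s3.png

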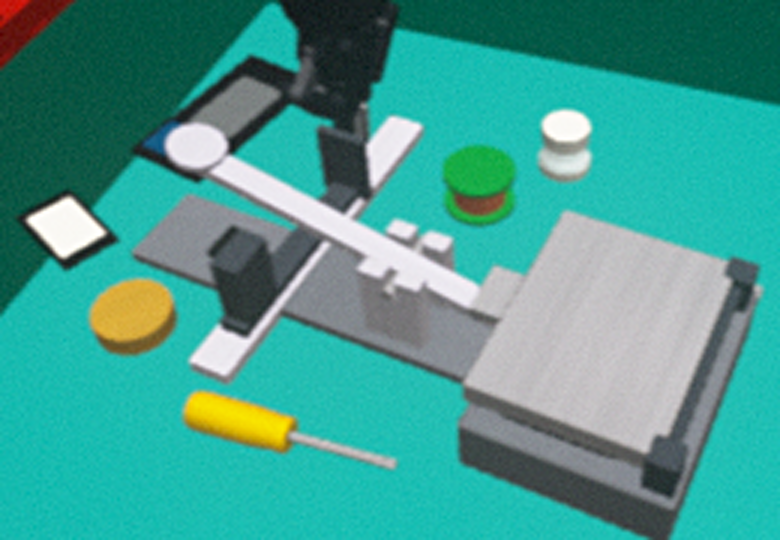

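>>> carry_out --deltas '[{"dr": [0,0,0],"offset": [0,5,0],"jaw": -1},{"dr": [0,0,0],"offset": [0,5,0],"jaw": -1},{"dr": [0,0,0],"offset": [0,0,0],"jaw": -1}]'

```text
time: 5.72
tool_pos: [0.5374, -0.1742, 0.0474]
ee_rot: [2.337, 2.098, 0.001]
force: [0.0, -0.8, 0.2]
gripper_width: 0.0001
```

Run:
```python
from h import *
goto([-100,98,45])
c=camera("scene");cv2.imwrite("pics/s4.png",cv2.resize(c["image"][170:270,130:230],None,fx=6,fy=6,interpolation=cv2.INTER_CUBIC));np.savez("s4.npz",**c)
p=np.load("p.npy")
for tr in(40,45,50,55,60):
    P=np.array([[x,y-tr,74] for x in(-111,-89) for y in(-18,18)])/1000
    w=np.array([p[0],p[1],0])+R.from_euler('z',p[2]).apply(P);print(tr,((proj(c,w)-[130,170])*6+2.5).round().tolist())
```

```text
offset [ 1.5 -4.1  2.4] dr [0.001 0.    0.001] t 5.725 goal [ 0.5334 -0.1723  0.045 ]
40 [[185.0, 279.0], [248.0, 207.0], [241.0, 300.0], [304.0, 227.0]]
45 [[176.0, 289.0], [240.0, 217.0], [232.0, 310.0], [295.0, 237.0]]
50 [[167.0, 299.0], [231.0, 227.0], [223.0, 321.0], [287.0, 247.0]]
55 [[157.0, 310.0], [223.0, 236.0], [214.0, 332.0], [278.0, 257.0]]
60 [[148.0, 321.0], [214.0, 246.0], [205.0, 342.0], [270.0, 267.0]]
```

View pics/s4.png

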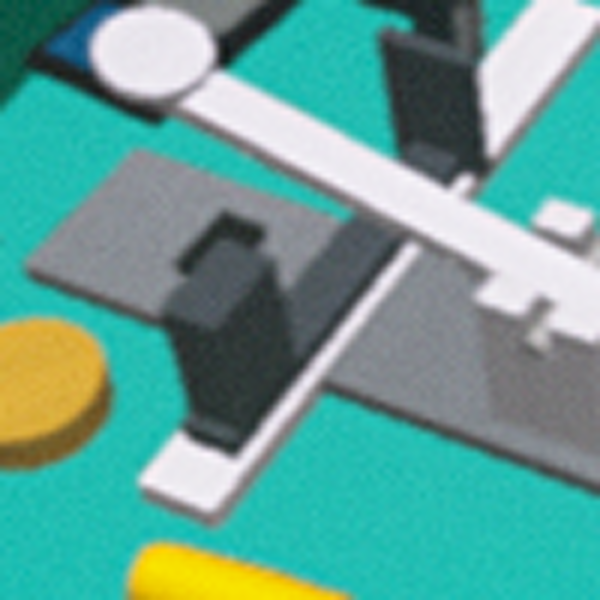

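>>> carry_out --deltas '[{"dr": [0,0,0],"offset": [0,-25,0],"jaw": -1},{"dr": [0,0,0],"offset": [0,0,-40],"jaw": -1},{"dr": [0,0,0],"offset": [0,0,-40],"jaw": -1},{"dr": [0,0,0],"offset": [0,0,-40],"jaw": -1},{"dr": [0,0,0],"offset": [-18,39,0],"jaw": -1},{"dr": [0,0,0],"offset": [-18,39,0],"jaw": -1},{"dr": [0,0,0],"offset": [-18,39,0],"jaw": -1},{"dr": [0,0,0],"offset": [0,0,0],"jaw": -1}]'

```text
time: 6.78
tool_pos: [0.624, -0.2391, 0.167]
ee_rot: [2.338, 2.097, 0.001]
force: [-0.1, 0.6, -0.5]
gripper_width: 0.0
```

Run:
```python
from h import *
goto([-156,0,117])
c=camera("scene");cv2.imwrite("pics/s5.png",cv2.resize(c["image"][100:280,90:350],None,fx=3,fy=3,interpolation=cv2.INTER_CUBIC))
print(observe()["force"])
```

```text
offset [ 0.6  0.6 50. ] dr [ 0.001  0.    -0.   ] t 6.775 goal [ 0.6248 -0.2386  0.117 ]
[ 0.31617496 -0.0880086  -0.01081675]
```

View pics/s5.png

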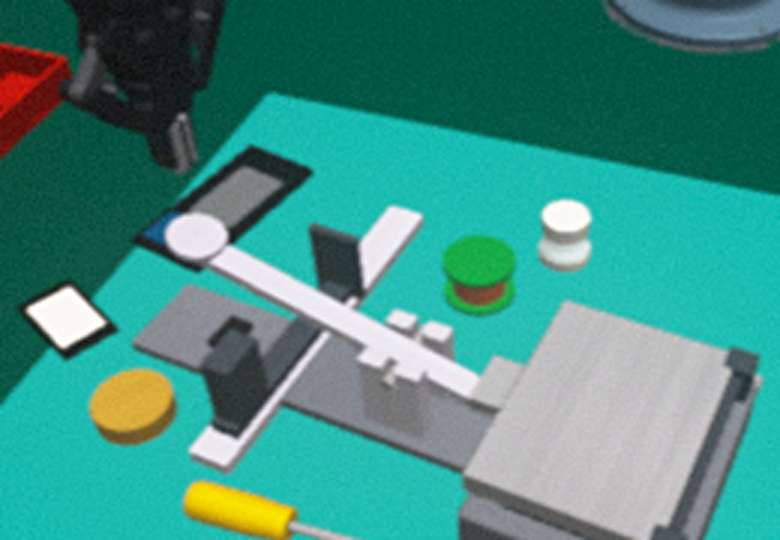

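>>> carry_out --deltas '[{"dr": [0,0,0],"offset": [0,0,20],"jaw": -1},{"dr": [0,0,0],"offset": [0,0,20],"jaw": -1},{"dr": [0,0,0],"offset": [0,0,8],"jaw": -1},{"dr": [0,0,0],"offset": [0,0,4],"jaw": -1},{"dr": [0,0,0],"offset": [0,0,4],"jaw": -1},{"dr": [0,0,0],"offset": [-1,0,4],"jaw": -1},{"dr": [0,0,0],"offset": [-1,0,4],"jaw": -1}]'

```text
time: 7.7
tool_pos: [0.6227, -0.24, 0.1042]
ee_rot: [2.337, 2.097, 0.001]
force: [-1.0, -0.1, 3.9]
gripper_width: 0.0
```

Run:
```python
from h import *
goto([-160,0,100])
c=camera("scene");cv2.imwrite("pics/s6.png",cv2.resize(c["image"][100:280,90:350],None,fx=3,fy=3,interpolation=cv2.INTER_CUBIC))
print(observe()["force"])
```

```text
offset [-2.4  1.9  4.2] dr [0.001 0.001 0.001] t 7.7 goal [ 0.6243 -0.2425  0.1   ]
[ 0.16514319 -0.54252629  3.46911656]
```

View pics/s6.png

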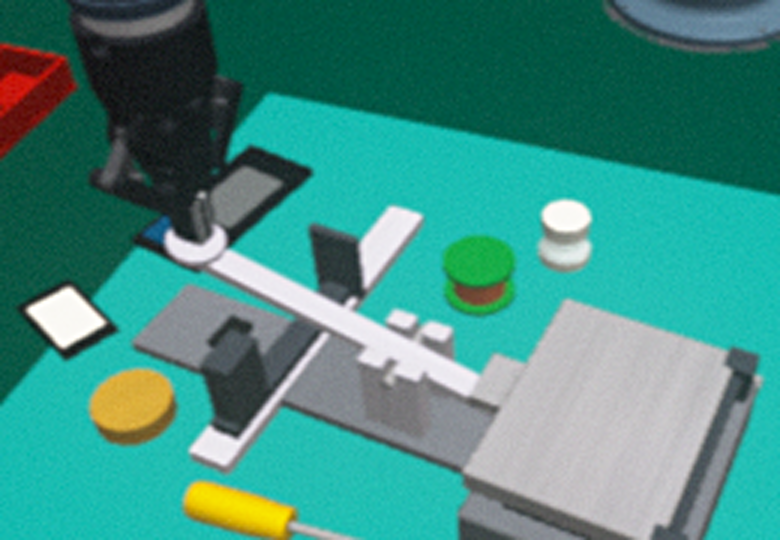

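>>> carry_out --deltas '[{"dr": [0,0,0],"offset": [-1,0,6],"jaw": -1},{"dr": [0,0,0],"offset": [-1,0,6],"jaw": -1},{"dr": [0,0,0],"offset": [-1,0,6],"jaw": -1},{"dr": [0,0,0],"offset": [-1,0,6],"jaw": -1},{"dr": [0,0,0],"offset": [-1,0,6],"jaw": -1},{"dr": [0,0,0],"offset": [-1,0,6],"jaw": -1}]'

```text
time: 8.5
tool_pos: [0.6216, -0.2456, 0.0669]
ee_rot: [2.338, 2.098, 0.001]
force: [0.3, -1.0, 4.3]
gripper_width: 0.0003
```

Run:
```python
from h import *
goto([-163,0,32])
c=camera("scene");cv2.imwrite("pics/s7.png",cv2.resize(c["image"][100:280,90:350],None,fx=3,fy=3,interpolation=cv2.INTER_CUBIC))
print(observe()["force"])
```

```text
offset [ 0.3  2.3 35. ] dr [ 0. -0.  0.] t 8.5 goal [ 0.624  -0.2455  0.032 ]
[ 1.02805983 -2.32831555  3.11525285]
```

View pics/s7.png

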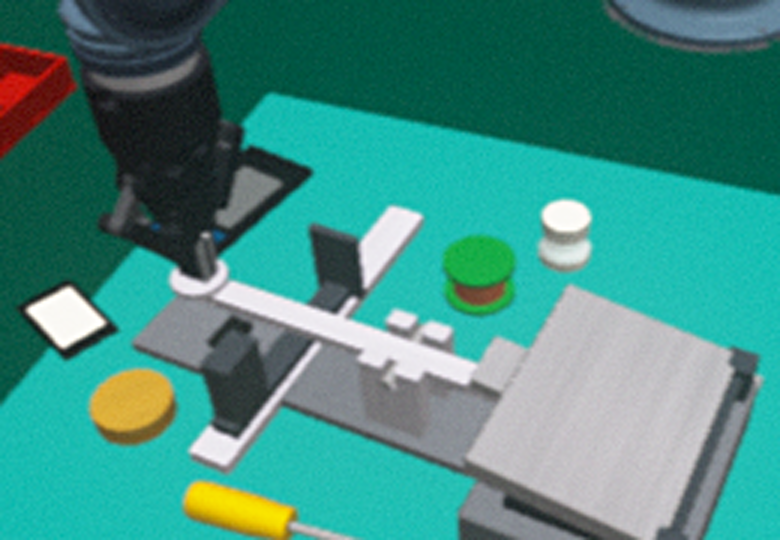

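>>> carry_out --deltas '[{"dr": [0,0,0],"offset": [0,0,6],"jaw": -1},{"dr": [0,0,0],"offset": [0,0,6],"jaw": -1},{"dr": [0,0,0],"offset": [0,0,6],"jaw": -1},{"dr": [0,0,0],"offset": [0,0,6],"jaw": -1},{"dr": [0,0,0],"offset": [0,0,4],"jaw": -1},{"dr": [0,0,0],"offset": [0,0,3],"jaw": -1}]'

```text
time: 9.3
tool_pos: [0.6214, -0.2445, 0.0358]
ee_rot: [-2.337, -2.097, -0.001]
force: [0.6, 2.2, 5.2]
gripper_width: -0.0002
```

Run:
```python
from h import *
goto([-163,0,32])
c=camera("scene");cv2.imwrite("pics/s8.png",cv2.resize(c["image"][100:280,90:350],None,fx=3,fy=3,interpolation=cv2.INTER_CUBIC))
print(observe()["force"])
```

```text
offset [-0.7  2.7  3.7] dr [-0.001 -0.002  0.   ] t 9.3 goal [ 0.624  -0.2455  0.032 ]
[1.30975145 2.13632165 4.33263636]
```

View pics/s8.png

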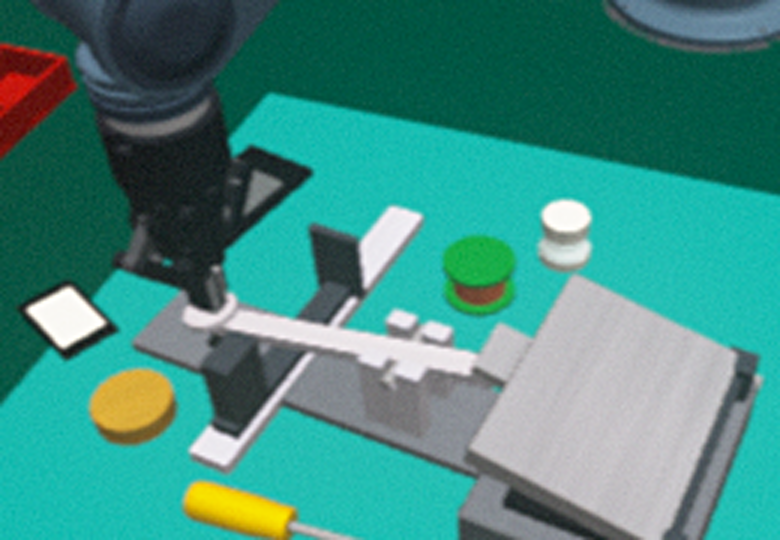

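>>> carry_out --deltas '[{"dr": [0,0,0],"offset": [0,0,2],"jaw": -1},{"dr": [0,0,0],"offset": [0,0,1],"jaw": -1},{"dr": [0,0,0],"offset": [0,0,1],"jaw": -1}]'

```text
time: 9.72
tool_pos: [0.6216, -0.2448, 0.0329]
ee_rot: [-2.337, -2.097, -0.001]
force: [-1.0, 5.4, 11.9]
gripper_width: 0.0
```

>>> carry_out --deltas '[{"dr": [0,0,0],"offset": [0,0,1],"jaw": -1}]'

```text
time: 9.85
tool_pos: [0.6217, -0.2448, 0.0328]
ee_rot: [-2.337, -2.098, -0.001]
force: [-4.5, 4.7, 16.8]
gripper_width: -0.0002
```

>>> carry_out --deltas '[{"dr": [0,0,0],"offset": [0,0,0],"jaw": -1},{"dr": [0,0,0],"offset": [0,0,0],"jaw": -1},{"dr": [0,0,0],"offset": [0,0,0],"jaw": -1},{"dr": [0,0,0],"offset": [0,0,0],"jaw": -1}]'

```text
time: 10.35
tool_pos: [0.6217, -0.2448, 0.0328]
ee_rot: [-2.337, -2.098, -0.001]
force: [-3.2, 4.1, 14.3]
gripper_width: 0.0002
```

Run:
```python
from h import *
s=observe();print(s["force"],s["tool_pos"],np.abs(s["joint_vel"]).max())
c=camera("scene");cv2.imwrite("pics/s9.png",cv2.resize(c["image"][130:310,110:350],None,fx=3.3,fy=3.3,interpolation=cv2.INTER_CUBIC));np.savez("s9.npz",**c)
t=camera("top");cv2.imwrite("pics/t9.png",cv2.resize(t["image"][120:280,180:400],None,fx=3.6,fy=3.6,interpolation=cv2.INTER_CUBIC));np.savez("t9.npz",**t)
p=np.load("p.npy")
for n,P in dict(lip_expected=[.055,0,.098],pin=[0,0,.058]).items():
    w=np.array([p[0],p[1],0])+R.from_euler('z',p[2]).apply(P)
    a=proj(c,w)[0];b=proj(t,w)[0];print(n,((a-[110,130])*3.3+1.2).round(),((b-[180,120])*3.6+1.3).round(),"z by depth top",unp(t,*b)[2].round(4),unp(t,b[0]-4,b[1])[2].round(4))
```

```text
[-3.18427412  4.11379988 14.27538111] [ 0.6217016  -0.24479294  0.03283668] 0.001668416298025607
lip_expected [462. 279.] [275. 192.] z by depth top 0.0792 0.0961
pin [381. 296.] [355. 217.] z by depth top 0.063 0.0659
```

View pics/s9.png

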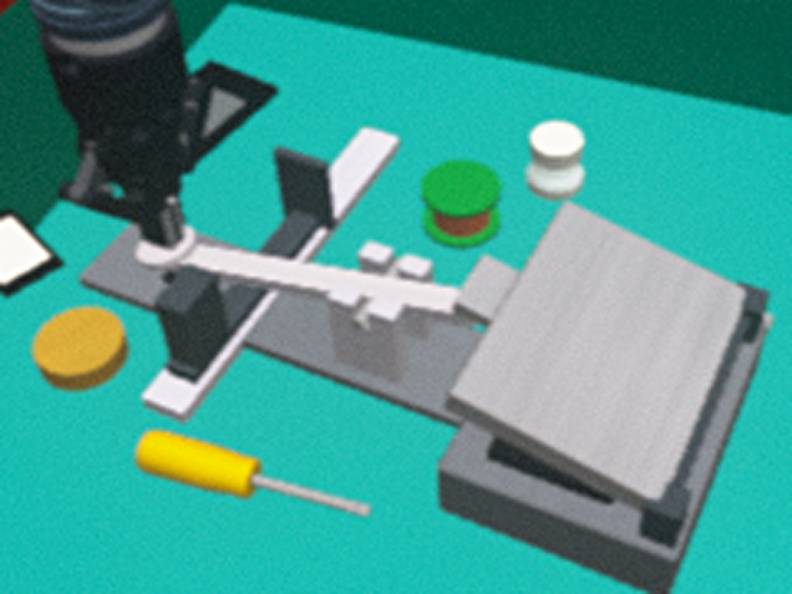

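View pics/t9.png

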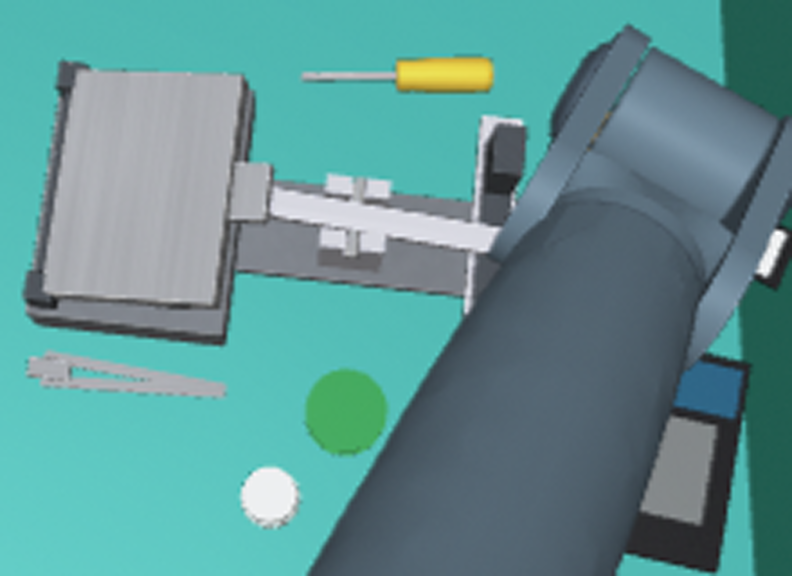

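Run:
```python
from h import *
print(close_job())
```

```text
the job is handed in; nothing more can be done
None
```

The press is open: the safety prop is out, the lever is held down on its rubber stop, and the flap is raised and still. I handed the job in at about 10.5 s; no verdict was reported.

**What I did:** I found the press from the top and scene pictures, with the fitted points agreeing to about 1 px. With the shut fingers I pushed the prop tab out to about 52 mm of travel (0.032 m is clear of the lever). I then pressed the round pad down along its arc.

**Last checks:**
- **Lever:** the fingertip stopped going down at z = 32.8 mm while the downward push rose from about 5 N to 14 N, so the lever is on its stop. The pin shows in its notches.
- **Flap:** its lip measured about 96 mm above the bench, against about 98 mm expected. One depth reading right at the lip edge gave 79 mm. I took that as a miss onto the lever or strip beside it, and the reading just inboard gave 96 mm.
- **Arm:** it was standing still, with joint speeds below 0.002 rad/s. There was also a sideways push of about 5 N on the fingertips.
- **Other things:** in the pictures all the bystanders look unmoved. In the last top view the arm hid part of the phone and battery, and nearly all of the tin, though the tin shows in the scene view.

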